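# Close the tablet tub, load the bottle rack and latch its keeper bar

### The arm

A 6-joint arm with a two-finger parallel gripper is mounted at the origin on the work surface. World frame = base frame: x ahead of the robot, y to its left, z up, the work surface at z = 0. Lengths are in m, angles in rad, forces in N, time in s.
With the tool pointing down it reaches from about 0.275 to 0.875 m from the base axis. Payload 12.5 kg.
Tool frame: the origin (TCP) lies on the centre line of the jaws, within the pads' length; the fingertips stand r.finger_overhang ahead of it and the grasp point (between the pads) lies 3 mm ahead of it (r.finger_overhang is the distance from the TCP to the fingertips, in m); z points along the fingers, y is the line along which they close (so a half turn about z gives the same grasp; the last joint's range is limited). The gripper opens to 85 mm and grips with 20 to 120 N. Pads are 22 mm wide; open, the fingers measure 114 mm over their backs; the gripper's body (76 mm by 85 mm) begins 54 mm behind the grasp point. The pads swing forward as they close: fully open they stand 13 mm farther back than shut.
Start: joints at [1.094, 0.351, 1.652, -0, 1.139, -0.085], TCP at [0.21, 0.508, 0.253] pointing down, gripper open.
Joint ranges: [-2.75, 2.75], [-0.79, 2.1], [0.01, 2.65], [-1.57, 4.71], [0.07, 3.14], [-2.87, 2.87]. Speed limits (rad/s): [2.22, 2.22, 2.79, 3.14, 3.14, 3.14].

### API

Orientations are given as a unit quaternion [x, y, z, w].
In Python, from cell import r, optics gives the robot as it stands. The module is installed in compiled form; this text tells all that it offers. Calls block until the motion is done:
- r.move_to(position, orientation): joint-space move of the TCP to a pose.
- r.move_linear(position, rot=None, vel=0.15): straight line of the TCP; rot=None keeps the orientation; vel is the mean speed in m/s.
- r.set_joints(angles): joint-space move.
- r.set_gripper(opening, squeeze=None): opening from 0.0 (shut) to 1.0 (fully open); squeeze is the grip in N (None keeps the last); returns when the fingers have stopped.
- r.sleep(seconds).
- r.inverse_kinematics(position, orientation): joint angles nearest the present ones, or None.
- optics.get_image(name): name is "scene" or "top"; returns a dict with "pixels" (384x512x3 uint8, red, green, blue), "depth" (384x512 float32, m along the optical axis (not along the pixel's ray), 0 where there is no reading), "fx", "fy", "cx", "cy" (pixels), "camera_from_world" (4x4, takes a point from world to camera coordinates). Camera axes: x right, y down, z forward; pixel columns grow to the right and rows downward; lengths in m; the calibration is good to about 2 mm. A picture is of the moment at which its call begins.
A pose or a line that the arm cannot do raises r.PlanningError and nothing moves.
- r.hand_in(): hands the job in; it is judged then, once.
Readings, each from a call of its own:
- r.current_t(): time.
- r.current_q(): joint angles.
- r.current_qvel(): joint speeds.
- r.current_effort(): joint torques, N m.
- r.current_tool_pos(): TCP position.
- r.current_ee_rot(): TCP orientation.
- r.current_contact_force(): force on the tool from outside, world axes, zero at the start.
- r.current_torque(): the same for the moment, N m.
- r.current_opening(): opening from 0.0 (shut) to 1.0 (fully open).
- r.current_finger_force(): force on a finger pad.
Only numpy, scipy, OpenCV 4.12 (cv2) and the standard library are available. Lean on these libraries where they do the work, as an engineer would, in place of code of your own. Each camera call takes 0.05 s, during which the arm holds its last target. There are 200 camera calls.

### The job

Get the detergent rack ready for the spin cycle. Put the lugged lid back on the open tablet tub, turning it until its lugs drop into the slots in the rim and it sits flush, and set the big-capped detergent bottle down, not dropped, upright in the rack's free bay. Then swing the rack's hinged keeper bar shut across the front until it snaps home in its spring catch, and leave the other things on the counter where they are.

Things in the scene. Friction and masses are not known exactly. Their poses are not given: they have to be found in the camera images.
- rack: Steel two-bay bottle rack, screwed down, 112 (x) x 222 (y) mm. Floor 6 mm above the counter, lip to 26 mm, back rails (+x) to 95 mm, end wires to 63 mm, a hoop 55 mm high between the bays. Origin: centre of its underside; -x is the front, with the keeper bar. The tub stands in the +y bay (centre y = +50 mm), the -y bay is free. Hinge post at x = -62, y = +108 mm, 99 mm high.
- bay (a point): Centre of the free bay's floor, 6 mm above the counter: rack frame (0, -50, 6) mm. Clear space inside the lip: 94 mm in x, about 102 mm in y. Axes as the rack's.
- tub: Open round cream plastic tub of laundry tablets, 78 mm across, 112 mm high, 0.6 to 0.9 kg, loose in the rack's +y bay with about 8 mm of play. Origin: centre of its underside, 6 mm above the counter. Mouth 56 mm across, 26 mm deep. Rim 11 mm thick (radius 28 to 39 mm) with two slots, 9 mm deep from the top and 30 degrees wide, right through the rim on the tub's +y and -y axes.
- lid: Cream plastic lid, 0.09 kg. Origin: centre of the underside of its plug. Plug 51 mm across (45 at the foot), z 0 to 16 mm; disc 88 mm across, z 16 to 22; on top a grip bar 66 mm long (lid's x), 15 mm thick (y), z 22 to 50. Two lugs under the disc, z 9 to 16, 8 mm wide, 9 mm radially, 33.5 mm out on the lid's +y and -y axes. Starts on the counter on its plug, grip bar up.
- bottle: Pale liquid-detergent bottle, 0.38 to 0.72 kg, flat-sided: 58 mm (x) by 78 mm (y) up to z = 104 mm, shoulder tapering to 40 mm across at z = 134, then a round cream dosing cap, 48 mm across at its foot and 46 at the top, z 134 to 180 mm, to grip it by. Origin: centre of its underside. Starts upright on the counter.
- keeper (a joint): Keeper bar's angle, rad: 0 shut, across the front of the bays (along the rack's y); grows as it swings out to the front. At angle q it points along (-sin q, -cos q) in the rack's x, y. Stays where it is left. Near 0.065 it meets the catch's roller: about 5 N at the knob pushes it under; past about 0.03 the spring pulls it on to 0 and holds it with about 4 N.
- keeper_hinge (a point): Hinge axis of the keeper bar at the bar's height, 85 mm above the counter: rack frame (-62, 108, 85) mm. The bar is a straight steel rod 10 mm thick, 283 mm long from here.
- keeper_knob (a point): Centre of the top of the bar's knob: an upright grey plastic cylinder 16 mm across, 275 mm from the hinge axis, rising from the bar (85 mm) to 127 mm above the counter. Round: fingers that hold it may turn about it. With the bar shut it stands 59 mm beyond the catch, along the rack's -y.
- soap_dish: Bystander: white dish 85 x 120 x 22 mm with a soap bar; origin centre of underside.
- scrub_brush: Bystander: wooden scrubbing brush 150 x 55 x 70 mm; origin centre of underside.
- soap_pump: Bystander: pump bottle 68 mm across, 183 mm high; origin centre of underside.
- stain_jar: Bystander: jar 76 mm across, 100 mm high; origin centre of underside.
- dosing_cup: Bystander: small white cup 68 mm across, 60 mm high; origin centre of underside.
- catch (a point): Spring catch on the post at the rack's front -y corner; this point is the bar's axis when shut, rack frame (-62, -108, 85) mm. Post and catch: x -81 to -48, y -118 to -98, top at 110 mm; open to the front (-x). A spring roller 10 mm thick, lying along y, hangs 6 mm in front of this point and overlaps the bar's way by 4 mm.
- lid_grip (a point): Centre of the lid's grip bar, 36 mm above the lid's origin. Lid on the tub with its lugs lying on the rim: lid origin 103 mm above the tub's. Lugs in the slots (y axes of lid and tub parallel within about 7 degrees, either way round): 96 mm, disc flush on the rim.
There are look-alikes about, which are no part of the job. Leave any black look-alike of the lid alone. Leave any blue or red look-alike of the bottle alone.

How it is judged:
By the outcome, as a careful person would: the job done as asked, in the order asked, and still so for the second after the job is handed in, with the robot touching nothing.
It also fails if it takes over 67 s, if anything falls off the work surface, if the arm or the gripper's body presses on something with over 40 N, if the wrist force passes 120 N, or if a joint passes its speed limit or range.

## Working session

There is one attempt and no reset: what is moved stays moved. The work goes in short steps, each a Python script; the robot and the scene stay as the last script left them, time stands still between calls to the robot, and variables do not carry over. Pictures are saved under pics/ and viewed, at most 10 in all, crops included, and the job is handed in when it is done.

```bash
mkdir -p pics; cat > h.py <<'E'
import numpy as np, cv2
from cell import r, optics
def shot(n):
    d=optics.get_image(n); return d
def save(d,f,crop=None,s=1):
    p=d["pixels"][:,:,::-1]
    if crop: a,b,c,e=crop; p=p[b:e,a:c]
    cv2.imwrite("pics/"+f,cv2.resize(p,None,fx=s,fy=s,interpolation=cv2.INTER_CUBIC))
def cloud(d):
    z=d["depth"].astype(float); v,u=np.mgrid[:z.shape[0],:z.shape[1]]
    P=np.stack([(u-d["cx"])/d["fx"]*z,(v-d["cy"])/d["fy"]*z,z,np.ones_like(z)],-1)
    W=P@np.linalg.inv(d["camera_from_world"]).T
    W=W[...,:3]; W[z<=0]=np.nan
    return W
E
python3 - <<'E'
from h import *
for n in("top","scene"):
    d=shot(n); save(d,n+"0.png",s=1.5); np.savez(n+"0.npz",**d)
    M=np.linalg.inv(d["camera_from_world"]); print(n,M[:3,3].round(3),M[:3,2].round(3),d["fx"])
print(r.finger_overhang,r.current_t(),r.current_ee_rot(),r.current_opening())
E
```

```text
top [ 0.324 -0.021  1.147] [ 0.188 -0.017 -0.982] 360.32185745339024
scene [ 1.002 -0.504  1.002] [-0.422  0.423 -0.802] 382.946552968782
0.022 0.1 [ 1.94645139e-01  9.80873584e-01 -5.12800228e-04 -1.37013903e-04] 0.9987992183639273
```

View pics/top0.png

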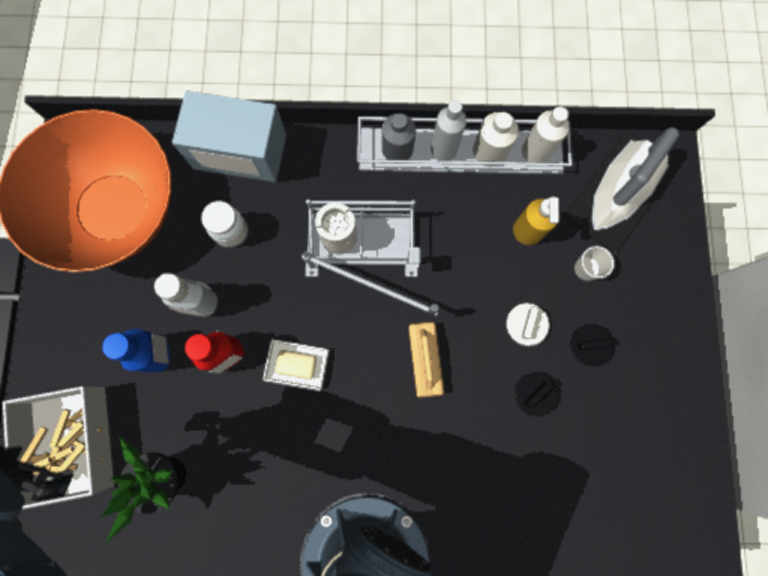

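View pics/scene0.png

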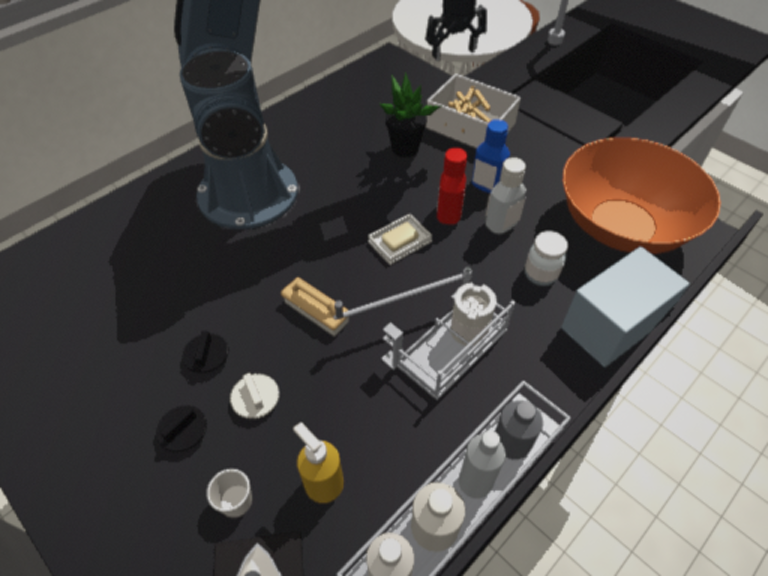

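Top view (shown at 1.5x, so pixel values are in the shown image). Lid candidates: the white lid at (528,324), and two black look-alikes at (593,345) and (538,393). The white lid matches the description. Bottle candidates: pale (185,293), blue (135,350), red (215,350), the stain jar (223,222) and the bottles in the far rack (400–550,135). I choose the pale one at (185,293). The tub is in the rack at (335,228), and the keeper is open with its knob at (435,310).

```bash
cat > m.py <<'E'
from h import *
T=dict(np.load("top0.npz"));S=dict(np.load("scene0.npz"))
WT,WS=cloud(T),cloud(S)
def reg(W,c,rad,z0,z1):
    P=W.reshape(-1,3); m=(np.hypot(P[:,0]-c[0],P[:,1]-c[1])<rad)&(P[:,2]>z0)&(P[:,2]<z1); return P[m]
def circ(P):
    A=np.c_[2*P[:,:2],np.ones(len(P))]; s=np.linalg.lstsq(A,(P[:,:2]**2).sum(1),rcond=None)[0]; return s[:2],np.sqrt(s[2]+s[:2]@s[:2])
E
python3 - <<'E'
from m import *
for nm,(u,v) in dict(lid=(528,324),bottlecap=(170,287),tub=(335,228),knob=(434,310),hinge=(306,257)).items():
    u,v=int(u/1.5),int(v/1.5); print(nm,WT[v,u].round(3))
def rect(P): 
    q=cv2.minAreaRect((P[:,:2]*1000).astype(np.float32)); return [np.round(x,1) for x in q]
lid=WT[216,352]; cap=WT[191,113]; tub=WT[152,223]; kn=WT[206,289]
for nm,W in(("T",WT),("S",WS)):
    P=reg(W,lid,.07,.015,.03);print(nm,"lid disc",len(P),rect(P),P[:,2].mean())
    P=reg(W,lid,.07,.042,.06);print("  bar",len(P),rect(P),P[:,2].mean())
    P=reg(W,cap,.06,.172,.19);print("  cap top",len(P),P.mean(0),rect(P))
    P=reg(W,cap,.08,.02,.1);print("  body",len(P),rect(P),P.mean(0))
    P=reg(W,tub,.07,.112,.125);print("  rim",len(P),rect(P),P.mean(0))
    P=reg(W,kn,.03,.1,.135);print("  knob",len(P),P.mean(0),rect(P),P[:,2].max())
for i,(d,c) in enumerate([(T,(195,120,295,220)),(S,(250,170,350,270))]): save(d,f"rk{i}.png",c,5)
a=cv2.imread("pics/rk0.png");b=cv2.imread("pics/rk1.png");cv2.imwrite("pics/rk.png",cv2.resize(np.hstack([a,b]),(800,400)))
for i,(d,c) in enumerate([(T,(95,170,155,230)),(T,(325,190,385,250))]): save(d,f"x{i}.png",c,6)
a=cv2.imread("pics/x0.png");b=cv2.imread("pics/x1.png");cv2.imwrite("pics/x.png",np.hstack([a,b]))
E
```

```text
lid [ 0.468 -0.328  0.049]
bottlecap [0.511 0.359 0.178]
tub [0.651 0.07  0.101]
knob [ 0.484 -0.126  0.13 ]
hinge [0.591 0.125 0.101]
T lid disc 483 [array([ 474.1, -333.5]), array([86.6, 87.3]), np.float64(27.3)] 0.022979149725094888
  bar 107 [array([ 472.4, -333.1]), array([15.7, 64.1]), np.float64(70.8)] 0.050270229659269416
  cap top 233 [0.51301855 0.36269278 0.17987061] [array([513.7, 363. ]), array([44.3, 45. ]), np.float64(0.1)]
  body 220 [array([500.3, 350. ]), array([43.1, 79.7]), np.float64(44.5)] [0.50145045 0.33857202 0.06161188]
  rim 244 [array([659.5,  69.1]), array([76.8, 73.1]), np.float64(28.8)] [0.66018728 0.06974743 0.1181646 ]
  knob 32 [ 0.48719755 -0.1252092   0.12326102] [array([ 488.7, -125.2]), array([12.8, 15.7]), np.float64(89.1)] 0.1296959165527991
S lid disc 589 [array([ 475.4, -333.4]), array([87.7, 86.5]), np.float64(70.3)] 0.023148577010634996
  bar 125 [array([ 475.2, -333.3]), array([14.9, 66.4]), np.float64(72.3)] 0.05055616692777824
  cap top 132 [0.51760234 0.36115455 0.17976182] [array([516.2, 363.7]), array([44.1, 46.4]), np.float64(9.8)]
  body 388 [array([525.4, 347.7]), array([80.2, 48.9]), np.float64(32.5)] [0.52719193 0.34268969 0.06061771]
  rim 245 [array([662.5,  68.2]), array([77. , 72.4]), np.float64(33.4)] [0.66258266 0.06820513 0.11805143]
  knob 50 [ 0.49218244 -0.12760634  0.11919908] [array([ 490.3, -126.5]), array([13.7, 14.8]), np.float64(79.2)] 0.13011964731753345
```

View pics/rk.png

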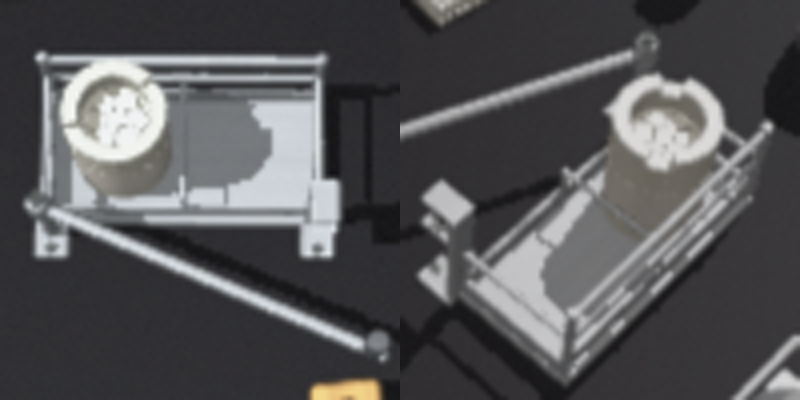

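View pics/x.png

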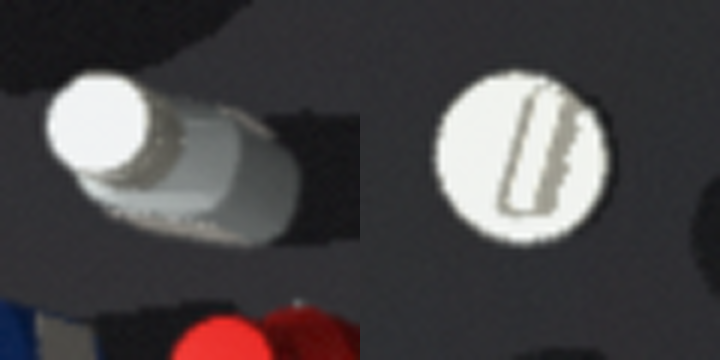

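The rack crop shows the tub's slots at crop px (70,125) and (152,85), so the tub is turned by roughly 25°. The other crop confirms the pale bottle with its cream cap and the white lid with its grip bar. Next I measure the rack, tub, bottle yaw and keeper precisely.

```bash
python3 - <<'E'
from m import *
from scipy.optimize import minimize
def rect(P): 
    q=cv2.minAreaRect((P[:,:2]*1000).astype(np.float32)); return [np.round(x,1) for x in q]
A=np.vstack([WT.reshape(-1,3),WS.reshape(-1,3)]);A=A[np.isfinite(A[:,0])]
# tub slots: ring angular profile
c=np.array([.661,.0687])
for W in(WT,WS):
    P=reg(W,c,.06,.111,.125); 
    f=lambda k:(np.maximum(np.hypot(*(P[:,:2]-k).T)-.039,0)**2+np.maximum(.028-np.hypot(*(P[:,:2]-k).T),0)**2).sum()
    k=minimize(f,c,method="Nelder-Mead",options=dict(xatol=1e-5,fatol=1e-12)).x
    a=np.degrees(np.arctan2(P[:,1]-k[1],P[:,0]-k[0])); h=np.histogram(a,bins=36,range=(-180,180))[0]
    # slot axis yaw th (tub y axis at 90+th): fewest points within 15deg
    s=[(( (np.abs((a-90-t+90)%180-90))<13).sum(),t) for t in range(-90,90)]
    m=min(s)[0];print("tub",k.round(4),np.sqrt(f(k)/len(P)),"theta",np.mean([t for n,t in s if n<=m+1]),m,h)
# bottle body rect fit
for b in [(WT,'T'),(WS,'S')]:
    pass
P=A[(A[:,2]>.02)&(A[:,2]<.095)&(np.hypot(A[:,0]-.515,A[:,1]-.363)<.075)]
P2=P
def g(p):
    cs,sn=np.cos(p[2]),np.sin(p[2]);d=P2[:,:2]-p[:2]; x=np.abs(d@[cs,sn])-.029;y=np.abs(d@[-sn,cs])-.039
    s=np.where((x>0)&(y>0),np.hypot(x,y),np.maximum(x,y)); return np.minimum(np.abs(s),.01).mean()
b=min((minimize(g,[.515,.363,t],method="Nelder-Mead") for t in np.radians(range(-90,90,15))),key=lambda o:o.fun)
print("bottle",b.x[:2].round(4),np.degrees(b.x[2]),b.fun,len(P))
# rack
R=A[(np.abs(A[:,0]-.64)<.11)&(np.abs(A[:,1]-.02)<.16)]
cl=np.hypot(*(R[:,:2]-[.661,.0687]).T)>.045
Q=R[cl&(R[:,2]>.085)&(R[:,2]<.1)&(R[:,0]>.66)];print("rails",len(Q),rect(Q),"fit",np.polyfit(Q[:,1],Q[:,0],1))
Q=R[(R[:,2]>.103)&(R[:,2]<.116)&cl&(R[:,1]<-.03)];print("catch top",len(Q),rect(Q),Q.min(0),Q.max(0))
Q=R[(R[:,2]>.091)&(R[:,2]<.105)&cl&(R[:,1]>.1)&(R[:,0]<.63)];print("hinge top",len(Q),rect(Q),Q.mean(0))
Q=R[cl&(R[:,2]>.002)&(R[:,2]<.012)&(R[:,1]<0)];print("floor",len(Q),rect(Q))
Q=R[cl&(R[:,2]>.02)&(R[:,2]<.032)&(R[:,0]<.63)];print("front lip",len(Q),rect(Q))
Q=A[(A[:,2]>.075)&(A[:,2]<.094)&(A[:,0]>.47)&(A[:,0]<.60)&(A[:,1]>-.12)&(A[:,1]<.12)];p=np.polyfit(Q[:,1],Q[:,0],1);print("bar",len(Q),p,rect(Q))
E
```

```text
tub [0.6602 0.0691] 0.00021876072833551516 theta 33.5 4 [ 9  9  8  8 10  7  7  8  6  9  5  0  1  2  9  8  8  8 10  8  8  7 10  9
  6  9  6 10  7  2  1  5  6 10  8  8]
tub [0.662  0.0693] 0.00025224983205559203 theta 33.0 4 [ 8  7  7  6  7  6 11  9  9 11  9  1  1  4 12  8  9  9  7  6  9  6  7  7
  7 10  9 12  5  1  1  2  9  9 10  9]
bottle [0.514  0.3661] -7.383537175718642 0.001839562233645625 565
rails 299 [array([709.9,  20. ]), array([  9.3, 221.2]), np.float64(0.6)] fit [-0.01476143  0.71075887]
catch top 159 [array([596.3, -89.5]), array([33.9, 21.9]), np.float64(6.5)] [ 0.57928208 -0.09911717  0.10305863] [ 0.61361862 -0.07685655  0.11586302]
hinge top 52 [array([592.6, 119.3]), array([33.1, 16.7]), np.float64(56.2)] [0.59523247 0.12207846 0.09784638]
floor 2485 [array([640., -70.]), array([139.9, 220. ]), np.float64(90.0)]
front lip 226 [array([616.7,  15.2]), array([ 39.3, 227.8]), np.float64(3.9)]
bar 603 [0.32726613 0.54824921] [array([581. , -15.1]), array([262.5,  94.4]), np.float64(67.0)]
```

```bash
python3 - <<'E'
from m import *
A=np.vstack([WT.reshape(-1,3),WS.reshape(-1,3)]);A=A[np.isfinite(A[:,0])]
for z0,z1 in((.02,.095),(.03,.1),(.05,.103)):
    P=A[(A[:,2]>z0)&(A[:,2]<z1)&(np.hypot(A[:,0]-.515,A[:,1]-.363)<.06)][:,:2]
    best=[]
    for t in range(-90,90,5):
        cs,sn=np.cos(np.radians(t)),np.sin(np.radians(t));v=9
        for cx in np.arange(.510,.5201,.002):
            for cy in np.arange(.358,.3701,.002):
                d=P-[cx,cy];x=np.abs(d@[cs,sn])-.029;y=np.abs(d@[-sn,cs])-.039
                s=np.where((x>0)&(y>0),np.hypot(x,y),np.maximum(x,y));v=min(v,(np.minimum(np.abs(s),.01).mean(),cx,cy)) if v!=9 else (np.minimum(np.abs(s),.01).mean(),cx,cy)
        best.append((round(v[0]*1e3,2),t,round(v[1],3),round(v[2],3)))
    print(len(P),sorted(best)[:5])
# plot footprint
im=np.zeros((480,480,3),np.uint8)
for W,col in((WT,(0,255,255)),(WS,(255,128,0))):
    P=reg(W,(.515,.363),.06,.03,.103)
    for p in P: cv2.circle(im,(int(240-(p[1]-.363)*4000),int(240-(p[0]-.515)*4000)),2,col,-1)
cv2.imwrite("pics/foot.png",im)
E
```

```text
565 [(np.float64(1.91), -5, np.float64(0.514), np.float64(0.366)), (np.float64(1.93), -10, np.float64(0.514), np.float64(0.366)), (np.float64(2.27), 0, np.float64(0.514), np.float64(0.366)), (np.float64(2.34), -15, np.float64(0.514), np.float64(0.366)), (np.float64(2.73), 5, np.float64(0.514), np.float64(0.366))]
534 [(np.float64(1.94), -5, np.float64(0.514), np.float64(0.366)), (np.float64(1.97), -10, np.float64(0.514), np.float64(0.366)), (np.float64(2.25), 0, np.float64(0.514), np.float64(0.366)), (np.float64(2.34), -15, np.float64(0.514), np.float64(0.366)), (np.float64(2.63), 5, np.float64(0.514), np.float64(0.366))]
408 [(np.float64(1.93), -5, np.float64(0.514), np.float64(0.366)), (np.float64(1.95), -10, np.float64(0.514), np.float64(0.366)), (np.float64(2.24), 0, np.float64(0.514), np.float64(0.366)), (np.float64(2.29), -15, np.float64(0.514), np.float64(0.366)), (np.float64(2.61), 5, np.float64(0.514), np.float64(0.366))]
```

View pics/foot.png

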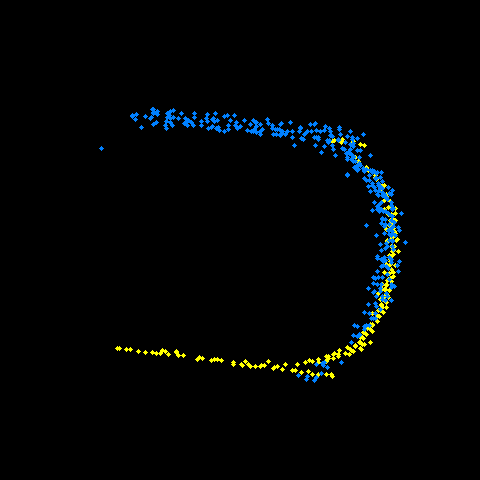

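The footprint plot shows parallel flat sides tilted about 6°, so the bottle yaw is about −6°. Now the lid.

```bash
cat >> h.py <<'E'
from scipy.spatial.transform import Rotation as Ro
def dn(deg):
    f=np.radians(deg); y=np.array([np.cos(f),np.sin(f),0]); z=np.array([0,0,-1.]); 
    return Ro.from_matrix(np.c_[np.cross(y,z),y,z]).as_quat()
def rep(s=""):
    print(s,"t",round(r.current_t(),2),"p",np.round(r.current_tool_pos(),4),"F",np.round(r.current_contact_force(),1),"open",round(r.current_opening(),3))
E
python3 - <<'E'
from h import *
for a in(71.5,251.5):
    print(a,np.round(r.inverse_kinematics([.4745,-.3333,.2],dn(a)),2))
    for b in(a+41.5,a+51.5,a+61.5): print("  ",b,np.round(r.inverse_kinematics([.661,.069,.25],dn(b)),2))
for a in(0,90,180,270): print(a,np.round(r.inverse_kinematics([.5145,.363,.3],dn(a)),2))
E
```

```text
71.5 [-0.69  0.46  1.63 -0.    1.05 -1.94]
   113.0 [ 0.03  0.56  1.33 -0.    1.25 -1.94]
   123.0 [ 0.03  0.56  1.33 -0.    1.25 -2.11]
   133.0 [ 0.03  0.56  1.33 -0.    1.25 -2.29]
251.5 [-0.69  0.46  1.63 -0.    1.05  1.2 ]
   293.0 [ 0.03  0.56  1.33 -0.    1.25  1.2 ]
   303.0 [ 0.03  0.56  1.33 -0.    1.25  1.03]
   313.0 [ 0.03  0.56  1.33 -0.    1.25  0.85]
0 [ 0.54  0.46  1.37 -0.    1.31  0.54]
90 [ 0.54  0.46  1.37 -0.    1.31 -1.03]
180 [ 0.54  0.46  1.37 -0.    1.31 -2.6 ]
270 [ 0.54  0.46  1.37 -0.    1.31  2.11]
```

```bash
python3 - <<'E'
from h import *
q=dn(251.5)
r.move_to([.4745,-.3333,.2],q)
r.move_linear([.4745,-.3333,.048],vel=.15); rep("at lid")
r.set_gripper(0,60); rep("grip")
r.move_linear([.4745,-.3333,.25],vel=.2); rep("up")
r.move_to([.661,.069,.25],dn(303)); rep("over")
d=shot("scene");save(d,"lidup.png",(200,60,420,280),2.7)
d=shot("top");W=cloud(d);P=W.reshape(-1,3);
E
```

```text
at lid t 4.37 p [ 0.4749 -0.3336  0.0488] F [-0.8 -0.  -0.3] open 0.999
grip t 5.02 p [ 0.4746 -0.3334  0.0482] F [0.9 0.7 2.2] open 0.159
up t 6.17 p [ 0.4741 -0.333   0.2488] F [ 0.   0.3 -1.1] open 0.158
over t 7.8 p [0.661  0.0678 0.25  ] F [-0.2 -0.4 -1. ] open 0.162
```

View pics/lidup.png

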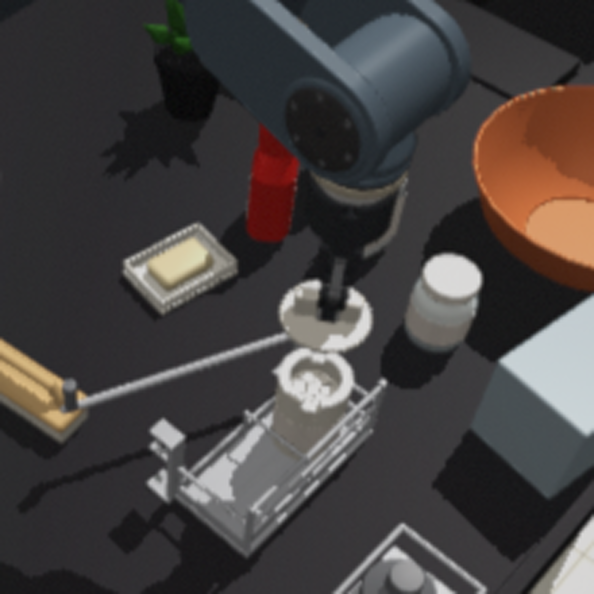

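The lid is held level above the tub, around crop px (325,315). Now I lower it with force checks.

```bash
python3 - <<'E'
from h import *
r.move_linear([.661,.069,.163],vel=.12); r.sleep(.15); rep("near")
for z in(.159,.157,.155,.153,.151,.150):
    r.move_linear([.661,.069,z],vel=.03); rep(z)
    if r.current_contact_force()[2]>12: break
E
```

```text
near t 8.93 p [0.6613 0.0689 0.1639] F [ 0.5 -0.5 -1.3] open 0.165
0.159 t 9.21 p [0.661  0.0691 0.1589] F [ 0.1  1.7 -2.5] open 0.165
0.157 t 9.46 p [0.6609 0.0691 0.1568] F [ 0.7  1.5 -2.5] open 0.167
0.155 t 9.71 p [0.6609 0.069  0.1548] F [ 1.   1.4 -2.2] open 0.163
0.153 t 9.96 p [0.6609 0.069  0.1528] F [ 0.7  2.6 -1.9] open 0.165
0.151 t 10.21 p [0.6609 0.069  0.1508] F [ 0.7  1.8 -1.8] open 0.162
0.15 t 10.46 p [0.6611 0.0691 0.1503] F [0.1 2.2 1.3] open 0.166
```

```bash
python3 - <<'E'
from h import *
r.move_linear([.661,.069,.1485],vel=.03); rep("press")
r.set_gripper(.45); rep("rel")
r.move_linear([.661,.069,.26],vel=.2); 
r.move_to([.5145,.364,.26],dn(-6)); rep("over bottle")
d=shot("top");W=cloud(d);P=W.reshape(-1,3)
m=np.hypot(P[:,0]-.661,P[:,1]-.069)<.055
for a,b in((.118,.135),(.142,.165)):
    Q=P[m&(P[:,2]>a)&(P[:,2]<b)];print(len(Q),np.round(cv2.minAreaRect((Q[:,:2]*1000).astype(np.float32))[0],1),Q[:,2].mean(),Q[:,2].std())
Q=P[m&(P[:,2]>.118)&(P[:,2]<.132)];A=np.c_[Q[:,:2],np.ones(len(Q))];print("tilt",np.linalg.lstsq(A,Q[:,2],rcond=None)[0])
r.set_gripper(1.0)
r.move_linear([.5145,.364,.163],vel=.15); rep("at bottle")
r.set_gripper(0,80); rep("grip")
r.move_linear([.5145,.364,.18],vel=.1); r.sleep(.2); rep("lift")
E
```

```text
press t 10.71 p [0.6614 0.0693 0.1502] F [-3.5  3.3 13.4] open 0.161
rel t 11.07 p [0.6608 0.0688 0.1481] F [ 0.3 -0.3 -1.2] open 0.448
over bottle t 13.03 p [0.5152 0.3631 0.2598] F [-0.3 -0.1  1.1] open 0.452
548 [660.2  66.8] 0.124616527334558 0.0020861805152189027
124 [660.1  67.7] 0.15189961555464965 0.002670301408797413
tilt [ 0.00019672 -0.00201128  0.12458508]
at bottle t 14.4 p [0.5149 0.3643 0.1639] F [0.5 0.  0.4] open 1.0
grip t 14.86 p [0.5146 0.3643 0.1642] F [-2.4 -0.1  6. ] open 0.531
lift t 15.38 p [0.5142 0.3638 0.1793] F [ 0.5  0.2 -4. ] open 0.527
```

```bash
python3 - <<'E'
from h import *
r.move_linear([.5145,.364,.37],vel=.25)
r.move_to([.53,.1,.37],dn(-3)); r.move_to([.660,-.0315,.37],dn(.85)); rep("over bay")
r.move_linear([.660,-.0315,.19],vel=.15); r.sleep(.2); rep("near")
for z in(.180,.175,.1725,.171,.170,.169,.168):
    r.move_linear([.660,-.0315,z],vel=.03); rep(z)
    if r.current_contact_force()[2]>2: break
save(shot("scene"),"btl.png",(220,100,400,280),3.2)
E
```

```text
over bay t 18.08 p [ 0.6602 -0.0306  0.3694] F [ 0.2  0.2 -3.6] open 0.529
near t 19.63 p [ 0.6602 -0.0315  0.1906] F [ 0.2  0.1 -4.4] open 0.528
0.18 t 20.12 p [ 0.6599 -0.0315  0.1797] F [-0.1 -0.4 -3.3] open 0.524
0.175 t 20.43 p [ 0.6599 -0.0315  0.1747] F [ 0.4  0.7 -3.9] open 0.53
0.1725 t 20.68 p [ 0.6599 -0.0315  0.1723] F [ 0.   0.4 -3.7] open 0.526
0.171 t 20.93 p [ 0.6599 -0.0315  0.1709] F [-0.5  0.6 -3.7] open 0.525
0.17 t 21.18 p [ 0.6601 -0.0315  0.1702] F [-0.7 -0.1 -1.5] open 0.526
0.169 t 21.43 p [ 0.6603 -0.0316  0.1702] F [-3.2  0.1  6.5] open 0.522
```

View pics/btl.png

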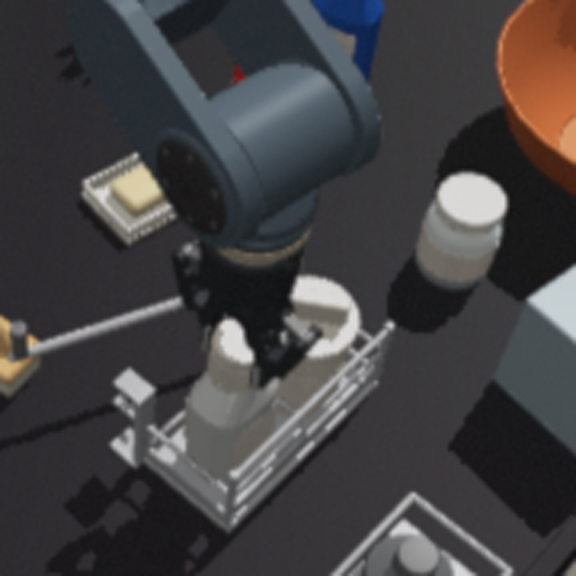

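```bash
python3 - <<'E'
from h import *
r.set_gripper(.75); rep("rel")
r.move_linear([.660,-.0315,.29],vel=.2)
d=shot("top");P=cloud(d).reshape(-1,3);Q=P[(P[:,2]>.18)&(P[:,2]<.192)&(np.hypot(P[:,0]-.66,P[:,1]+.03)<.05)];print("cap",len(Q),Q.mean(0) if len(Q) else "")
r.set_gripper(.6)
r.move_to([.4903,-.1265,.20],dn(-22.6)); rep("over knob")
r.move_linear([.4903,-.1265,.122],vel=.12); rep("at knob")
r.set_gripper(0,25); r.sleep(.1); rep("grip")
E
```

```text
rel t 21.81 p [ 0.6601 -0.0315  0.169 ] F [ 0.5  0.7 -0.2] open 0.751
cap 0 
over knob t 23.77 p [ 0.4916 -0.1266  0.2008] F [-0.  -0.   0.5] open 0.594
at knob t 24.57 p [ 0.4909 -0.1265  0.1226] F [-0.5  0.2  0.4] open 0.6
grip t 25.07 p [ 0.4907 -0.1266  0.1225] F [-0.2  0.4  5.1] open 0.175
```

```bash
python3 - <<'E'
from h import *
for n in("top","scene"):
    P=cloud(shot(n)).reshape(-1,3);Q=P[(P[:,2]>.178)&(P[:,2]<.194)&(np.hypot(P[:,0]-.66,P[:,1]+.03)<.04)];print("cap",len(Q),Q.mean(0).round(4) if len(Q) else "")
h=np.array([.5956,.1266])
p0=np.array(r.current_tool_pos()); v=h-p0[:2]; L=np.hypot(*v); a0=np.degrees(np.arctan2(v[0],v[1])); print("L",L,a0)
for a in list(np.linspace(a0,3.5,8)[1:])+[2,1,0,-.85]:
    f=np.radians(a); k=h-.275*np.array([np.sin(f),np.cos(f)])*(1 if a<10 else L/.275)
    r.move_linear([*k,.1225],rot=dn(a*-1),vel=.08); rep(round(a,2))
    if np.linalg.norm(r.current_contact_force())>30: break
E
```

```text
cap 212 [ 0.6576 -0.0319  0.1864]
cap 227 [ 0.6618 -0.0337  0.1863]
L 0.2741110372204689 22.50172779273229
19.79 t 25.49 p [ 0.5029 -0.1314  0.1226] F [0.5 0.5 3.3] open 0.175
17.07 t 25.8 p [ 0.5151 -0.1354  0.1226] F [0.6 1.3 3.8] open 0.176
14.36 t 26.11 p [ 0.5275 -0.1388  0.1226] F [0.5 1.5 5.1] open 0.176
11.64 t 26.42 p [ 0.54   -0.1417  0.1225] F [0.8 1.5 4.4] open 0.178
8.93 t 26.73 p [ 0.5526 -0.1441  0.1225] F [1.5 6.4 6.3] open 0.174
6.21 t 27.05 p [ 0.5655 -0.1458  0.1226] F [1.6 7.3 6.2] open 0.173
3.5 t 27.37 p [ 0.5784 -0.1469  0.1225] F [0.5 4.4 5.3] open 0.175
2 t 27.62 p [ 0.5852 -0.1473  0.1224] F [-1.9  5.2  6.9] open 0.175
1 t 27.87 p [ 0.5902 -0.1474  0.1225] F [-0.5  6.2  5.1] open 0.178
0 t 28.12 p [ 0.5953 -0.1475  0.1225] F [3.  6.2 4.1] open 0.176
-0.85 t 28.37 p [ 0.599  -0.1474  0.1225] F [0.7 6.  4.9] open 0.177
```

```bash
python3 - <<'E'
from h import *
for x in(.6005,.602,.604):
    r.move_linear([x,-.1474,.1225],vel=.02); r.sleep(.15); rep(x)
    if r.current_contact_force()[0]<-8: break
r.move_linear([r.current_tool_pos()[0]-.001,-.1474,.1225],vel=.02); r.sleep(.1); rep("ease")
r.set_gripper(.45); rep("rel")
r.move_linear([.600,-.1474,.22],vel=.15)
r.move_to([.40,-.25,.32],dn(0)); rep("away")
d=shot("scene");save(d,"end.png",(140,60,400,320),2.3)
for n in("top","scene"):
    P=cloud(shot(n)).reshape(-1,3)
    Q=P[(P[:,2]>.1)&(P[:,2]<.135)&(np.hypot(P[:,0]-.6,P[:,1]+.1474)<.025)];print("knob",len(Q),Q.mean(0).round(4),(Q.min(0)+Q.max(0))/2)
    for a,b,c in((.118,.132,(.661,.068)),(.178,.194,(.66,-.03))):
        Q=P[(P[:,2]>a)&(P[:,2]<b)&(np.hypot(P[:,0]-c[0],P[:,1]-c[1])<.05)];print(len(Q),Q.mean(0).round(4),Q[:,2].std().round(4))
E
```

```text
0.6005 t 28.77 p [ 0.5992 -0.1473  0.1225] F [-3.5 -0.   6.3] open 0.174
0.602 t 29.17 p [ 0.5994 -0.1473  0.1224] F [-11.9  -0.3  11.6] open 0.174
ease t 29.6 p [ 0.5985 -0.1474  0.1225] F [2.3 1.2 2.7] open 0.177
rel t 29.95 p [ 0.5981 -0.1474  0.1222] F [-1.   0.2  0.2] open 0.452
away t 31.72 p [ 0.4006 -0.2498  0.3194] F [ 0.5  1.1 -0.1] open 0.446
knob 34 [ 0.5965 -0.1469  0.1218] [ 0.59891855 -0.14748964  0.11648509]
542 [0.6575 0.0665 0.1245] 0.002
211 [ 0.6577 -0.032   0.1861] 0.0022
knob 46 [ 0.6032 -0.1502  0.1199] [ 0.6005479  -0.14744427  0.11539122]
441 [0.6661 0.0594 0.125 ] 0.0021
226 [ 0.6617 -0.0337  0.1862] 0.0024
```

View pics/end.png

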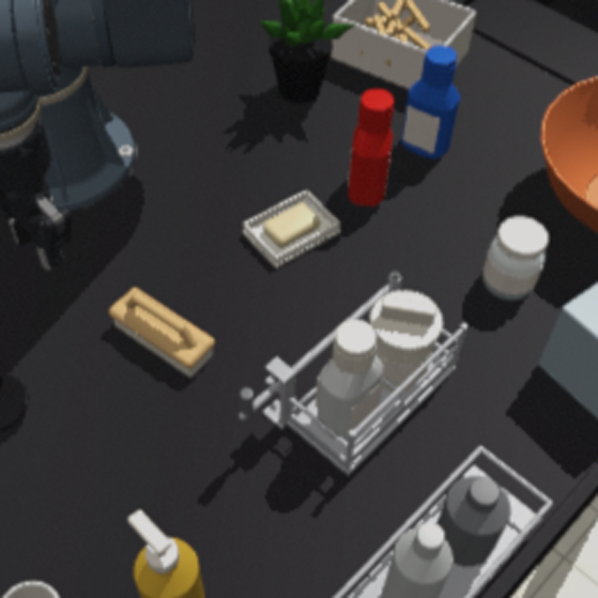

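The final picture shows the lid flush on the tub (405,325), the bottle upright in its bay (350,370), and the bar shut through the catch with its knob at (247,400). The counter things in view are undisturbed.

```bash
python3 -c "
from h import *
print(r.hand_in(), r.current_t())"
```

```text
the job is handed in; nothing more can be done
the job is handed in; nothing more can be done
```

The job is handed in: the lid is seated flush with its lugs in the slots, the bottle was set down upright in the free bay, and the keeper bar is snapped into its catch, at about 32 s on the robot's clock.

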